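# Reset the tripped grinder under its swivel cover

### The arm

A 7-joint arm with a two-finger parallel gripper is mounted at the origin on the work surface. World frame = base frame: x ahead of the robot, y to its left, z up, the work surface at z = 0. Lengths are in m, angles in rad, forces in N, time in s.
With the tool pointing down it reaches from about 0.4 to 0.85 m from the base axis. Payload 10.4 kg.
Tool frame: the origin (TCP) lies on the mounting face of the last link; the fingertips stand r.tips_ahead ahead of it and the grasp point (between the pads) lies 164 mm ahead of it (r.tips_ahead is the distance from the TCP to the fingertips, in m); z points along the fingers, y is the line along which they close (so a half turn about z gives the same grasp; the last joint's range is limited). The gripper opens to 87 mm and grips with 3 to 60 N. Pads are 19 mm wide; open, the fingers measure 117 mm over their backs; the gripper's body (75 mm by 190 mm) begins 51 mm behind the grasp point.
Start: joints at [-1.267, 0.332, -0.065, 1.46, 0.022, 1.35, -0.088], TCP at [0.201, 0.592, 0.405] pointing down, gripper open.
Joint ranges: [-2.6, 2.6], [-0.5, 2.12], [-1.47, 1.34], [0.16, 2.42], [-1.27, 4.41], [0.06, 2.06], [-2.6, 2.6]. Speed limits (rad/s): [2.22, 2.22, 2.79, 2.79, 3.14, 3.14, 3.14].

### API

Orientations are given as a unit quaternion [x, y, z, w].
In Python, from bench import telemetry, imaging, job, r gives the robot as it stands.
- The arm moves only by the tool move_arm, never from a script. Its argument "steps" is a list of rows, each an object of numbers: "dx", "dy", "dz": the shift along the tool's x, y, z in cm; "spin": the turn about the tool's z in rad. In form: [{"dx": .., "dy": .., "dz": .., "spin": ..}, ...]. A call has 1 to 12 rows; each row shifts and turns the commanded pose from where the row before left it, along the tool's axes as they then stand; what a row does not reach is not made up. A row lasts 1/10 s, in which the tool goes at most 50 mm and 8.59 degrees, less where a joint would pass 70% of its speed; a pose out of reach is approached as far as the arm can. A call with a gripper value outside its range is refused whole. "claw" is the finger opening in cm, from 0 to 8.7, set as the call begins (left out, the last holds). The fingers move at their own pace and stop on an object; "squeeze" is the grip in N (left out, the last holds). Time passes only in rows, so rows that do not move let the fingers close. It gives the time, the measured TCP pose, the force, the opening and the grip force at its end, in the units of the state.
- telemetry.read_state(): the state, without advancing time (a new reading comes with each control period).
- imaging.camera(name): name is "scene" or "side" or "wrist"; returns a dict with "img" (400x640x3 uint8, red, green, blue), "camera_matrix" (3x3 intrinsics, pixels), "R" (3x3) and "t" (3): a world point X has camera coordinates R X + t. Camera axes: x right, y down, z forward; pixel columns grow to the right and rows downward; lengths in m; the calibration is good to about 2 mm. A picture is of the moment at which its call begins. There is no depth.
- job.close_job(): hands the job in; it is judged then, once.
The state is a dict: "time": time; "joint_positions": joint angles; "joint_vel": joint speeds; "joint_torque": joint torques, N m; "ee_pos": TCP position; "eef_rot": TCP orientation; "ft_force": force on the tool from outside, world axes, zero at the start; "torque": the same for the moment, N m; "width": finger opening in m; "grip_force": force on a finger pad.
Only numpy, scipy, OpenCV 4.12 (cv2) and the standard library are available. Lean on these libraries where they do the work, as an engineer would, in place of code of your own. Each camera call takes 0.05 s, during which the arm holds its last target. There are 200 camera calls.

### The job

The grinder has tripped: first take the white espresso cup off its top and set it down gently (no dropping), upright and wholly on the round cork coaster. Then swivel the flat cover plate sideways around its pivot screw, towards the side where the cup stood, until the yellow port is fully uncovered, press the red reset button in it all the way down and let go, and swivel the cover back so that it covers the port squarely again. Keep the cup upright and leave the clear dosing tube, the steel tamper and the steel milk pitcher standing where they are.

Things in the scene. Friction and masses are not known exactly. Their poses are not given: they have to be found in the camera images.
- grinder: Fixed black grinder, 300 (x) x 240 (y) x 170 mm high. Origin under its centre, on the counter; front (dial, projecting 34 mm) faces its own -x, z up. On its flat top (deck, 170 mm up): a yellow port disc, radius 28, at (-40, 0) mm; an amber bowl, radius 42, 78 mm tall, at (107, 0) mm; cup and dosing tube at x about 12, one at y = +78, the other at -78 mm, both in the cover's swing path.
- cover_pivot (a point): Top of the pivot screw head, 20 mm above the deck, on the cover's vertical pivot axis at (30, 0) mm in the grinder's frame; axes as the grinder's. The cover is a flat aluminium plate, 11 to 15 mm above the deck: a disc of 34 mm radius centred 70 mm from the pivot (over the port when shut), a 36 mm wide arm to the pivot, and a 24 mm wide tongue out to 113 mm bearing the knob.
- cover_knob (a point): Centre of the top of the cover's upright blue knob: a cylinder, 16 mm diameter, 35 mm high, 100 mm from the pivot axis, standing on the plate; its top is 50 mm above the deck. The point turns with the cover: its x axis points from the knob to the pivot.
- cover (a joint): Angle of the cover about the pivot (rad), 0 = squarely over the port, knob towards the grinder's front (-x). Positive is anticlockwise from above: the knob goes to the grinder's -y side; negative: to its +y side. Range -1.45 to 1.45; the port is fully uncovered beyond 0.92 either way. Dry friction about 0.1 N m (1 N at the knob); it stays where it is left.
- button_top (a point): Centre of the top of the red reset button, 26 mm diameter, in the middle of the port; upright, 10 mm above the deck when not pressed (1 mm below the underside of the shut cover), 7 mm above the yellow disc round it.
- reset_button (a joint): Press depth of the button (m): 0 = up, 0.005 = fully down. A spring pushes it up: about 2 N to start, 6 N fully down.
- cup: White ceramic espresso cup, loose, about 0.14 kg: 60 mm outside diameter at the rim, 60 mm high, 4 mm wall. Origin at the centre of its underside, z up; its handle points along its own +y and is a 10 mm thick loop that reaches 36 mm out from the wall (66 mm from the cup axis). At the start the handle points roughly to the rear (+x) of the grinder.
- coaster: Fixed round cork coaster on the counter, 110 mm diameter, 5 mm thick. Origin at the centre of its underside. It lies to the robot's left or right of the grinder.
- dosing_tube: Clear acrylic tube standing upright on the grinder's deck, open at both ends, 46 mm diameter, 75 mm high, loose and light. Origin at the centre of its lower end. Must stay where it is.
- tamper: Steel tamper standing on the counter about 110 mm beyond (+x of) the coaster's centre: foot 58 mm diameter, 86 mm high. Origin at the centre of its underside. Must stay where it is.
- pitcher: Steel milk pitcher standing on the counter on the side of the grinder opposite to the coaster: 80 mm diameter, 95 mm high, with a handle along its own +y. Origin at the centre of its underside. Must stay where it is.
Not all that is in view belongs to the job. What is shaped like the cup but green is not meant.

How it is judged:
By the outcome, as a careful person would: the job done as asked, in the order asked, and still so for the second after the job is handed in, with the robot touching nothing.
It also fails if it takes over 72 s, if anything falls off the work surface, if the arm or the gripper's body presses on something with over 40 N, if the wrist force passes 120 N, or if a joint passes its speed limit or range.

## Working session

There is one attempt and no reset: what is moved stays moved. The work goes in short steps, Python scripts to look and compute and a tool call to move; the robot and the scene stay as the last step left them, time stands still between calls to the robot, and variables do not carry over. Pictures are saved under pics/ and viewed, at most 12 in all, crops included, and the job is handed in when it is done.

Besides the shell and the picture viewer there is one more tool, called after "Emit:" in YAML: its name, and indented under it one key for each argument. move_arm: Moves the arm, as the interface text tells. Its arguments: {"type":"object","properties":{"steps":{"type":"array","items":{"type":"object","properties":{"dx":{"type":"number"},"dy":{"type":"number"},"dz":{"type":"number"},"spin":{"type":"number"}}}},"claw":{"type":"number"},"squeeze":{"type":"number"}},"required":["steps"]}

```bash
mkdir -p pics; ls; cat > h.py <<'E'
import numpy as np, cv2
from bench import telemetry, imaging, job, r
def ray(c,u,v):
    d=np.linalg.inv(c["camera_matrix"])@np.array([u,v,1.]); R=np.array(c["R"]); t=np.array(c["t"])
    return -R.T@t, R.T@d
def onz(c,u,v,z):
    o,d=ray(c,u,v); return o+d*(z-o[2])/d[2]
def proj(c,X):
    p=c["camera_matrix"]@(np.array(c["R"])@np.array(X)+np.array(c["t"])); return p[:2]/p[2]
def save(c,n): cv2.imwrite("pics/"+n,cv2.cvtColor(c["img"],cv2.COLOR_RGB2BGR))
E
python3 - <<'E'
from h import *
s=telemetry.read_state(); print({k:np.round(v,3) for k,v in s.items()}, r.tips_ahead)
ims=[]
for n in("scene","side"):
    c=imaging.camera(n); ims.append(c["img"]); np.savez(n+".npz",**c); print(n,-np.array(c["R"]).T@c["t"])
    save(c,n+"0.png")
E
```

```text
pics
{'time': np.float64(0.0), 'joint_positions': array([-1.267,  0.333, -0.065,  1.461,  0.022,  1.35 , -0.089]), 'joint_vel': array([-0.001,  0.001,  0.001, -0.001, -0.   , -0.001,  0.   ]), 'joint_torque': array([-1.0000e-03, -6.2323e+01,  2.4000e-02, -3.8992e+01, -6.1000e-02,
        3.9000e-02,  0.0000e+00]), 'ee_pos': array([0.201, 0.592, 0.404]), 'eef_rot': array([ 0.163,  0.987, -0.001, -0.   ]), 'ft_force': array([-0.329,  0.145, -0.778]), 'torque': array([ 0.014,  0.035, -0.041]), 'grip_force': np.float64(0.0), 'width': np.float64(0.087)} 0.1822
scene [ 0.93686022 -0.50498824  1.01612045]
side [ 0.06233399 -0.70282449  0.95608517]
```

View pics/scene0.png

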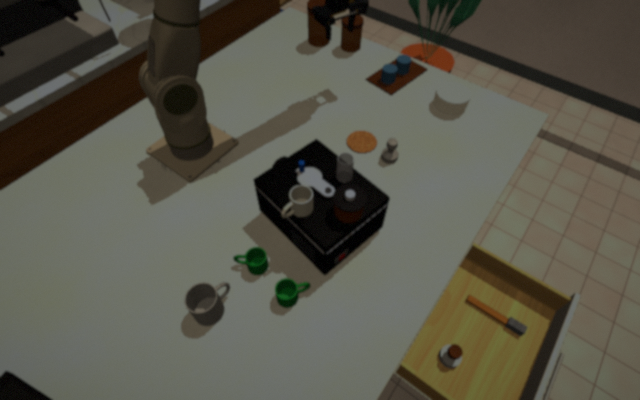

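View pics/side0.png

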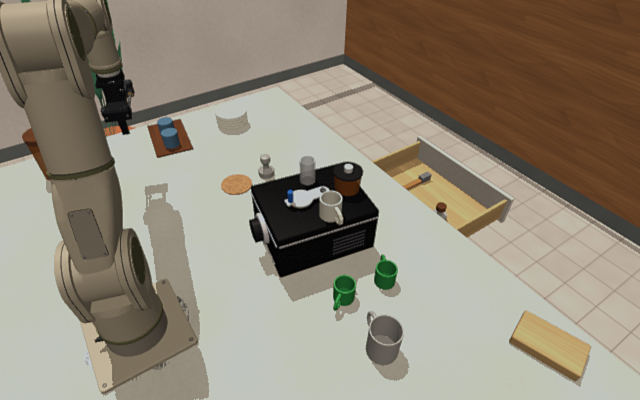

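The scene view shows the grinder at about (320,200). The white cup is on its -y side at (300,200) and the clear tube on its +y side at (345,165). The cork coaster is at (362,142), the tamper at (390,150) and the pitcher at (205,300). Three things are cup-like: white at (300,200), and green at (257,260) and (290,290). Only the white one, on the deck, fits the task. An enlarged crop will confirm that.

```bash
python3 - <<'E'
from h import *
a=np.load("scene.npz"); b=np.load("side.npz")
A=cv2.resize(a["img"][125:275,240:400],None,fx=3.6,fy=3.6,interpolation=cv2.INTER_CUBIC)[:,:400*2]
B=cv2.resize(b["img"][140:280,220:390],None,fx=4,fy=4,interpolation=cv2.INTER_CUBIC)
A=np.clip(A.astype(float)*1.8,0,255).astype(np.uint8)
cv2.imwrite("pics/cA.png",A[...,::-1]);cv2.imwrite("pics/cB.png",B[...,::-1])
for n,c in(("scene",a),("side",b)):
    h=cv2.cvtColor(c["img"],cv2.COLOR_RGB2HSV)
    for nm,lo,hi in(("blue",(105,120,40),(125,255,255)),("orange",(5,100,60),(18,255,255))):
        m=cv2.inRange(h,lo,hi); k,_,st,ce=cv2.connectedComponentsWithStats(m)
        for i in range(1,k):
            if st[i,4]>12: print(n,nm,st[i],ce[i].round(1), onz(c,*ce[i],0.005 if nm=="orange" else 0.21).round(3))
E
```

```text
scene blue [298 160   7  11  50] [301.1 163.8] [0.474 0.032 0.21 ]
scene orange [280   0   5   4  13] [281.5   1. ] [-0.405  0.959  0.005]
scene orange [401  42  54  30 938] [430.8  54.9] [0.411 1.008 0.005]
scene orange [347 131  30  22 517] [361.3 141.4] [0.46  0.382 0.005]
scene orange [ 460  258   95   65 1060] [508.  288.5] [1.091 0.159 0.005]
scene orange [466 295  53  43 453] [489.  312.3] [1.076 0.064 0.005]
scene orange [438 356  12  15  63] [441.9 365.9] [ 1.037 -0.133  0.005]
side blue [287 189   6  14  63] [289.5 194.7] [0.472 0.027 0.21 ]
side orange [  344     0   296   228 41724] [522.4  79.3] [2.011 0.334 0.005]
side orange [148 120  45  37 692] [169.4 139.7] [0.353 0.774 0.005]
side orange [103 126  19  11 132] [111.9 130.2] [0.179 0.969 0.005]
side orange [127 126   8   4  19] [130.1 127.5] [0.247 0.949 0.005]
side orange [ 22 128  15  15 139] [ 28.9 136.3] [-0.111  1.103  0.005]
side orange [374 142  50  35 785] [400.1 161. ] [1.035 0.162 0.005]
side orange [ 28 145  23  35 228] [ 38.7 158.7] [-0.101  0.918  0.005]
side orange [221 175  31  20 473] [236.1 184.1] [0.456 0.378 0.005]
side orange [338 178  23  18 259] [348.2 187.1] [0.778 0.149 0.005]
side orange [403 178  28  13 142] [414.4 183.9] [0.986 0.034 0.005]
side orange [473 199  12  11  34] [477.9 204. ] [ 1.093 -0.161  0.005]
side orange [436 202  11   9  66] [441.2 205.6] [ 0.983 -0.098  0.005]
side orange [458 202  49  35 495] [482.2 221. ] [ 1.041 -0.223  0.005]
side orange [517 311   9  15  19] [521.2 317.7] [ 0.842 -0.516  0.005]
side orange [541 325  20  12  29] [550.3 330.3] [ 0.873 -0.58   0.005]
side orange [510 331  71  50 544] [543.8 358.2] [ 0.793 -0.616  0.005]
side orange [579 340  12  29  48] [585.1 350.3] [ 0.896 -0.66   0.005]
```

View pics/cA.png

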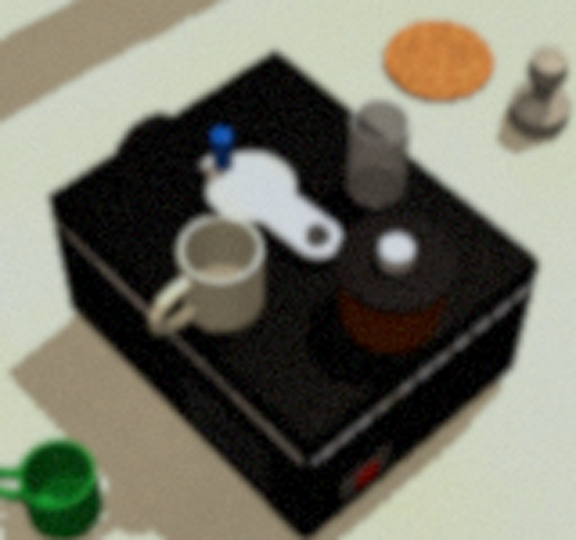

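View pics/cB.png

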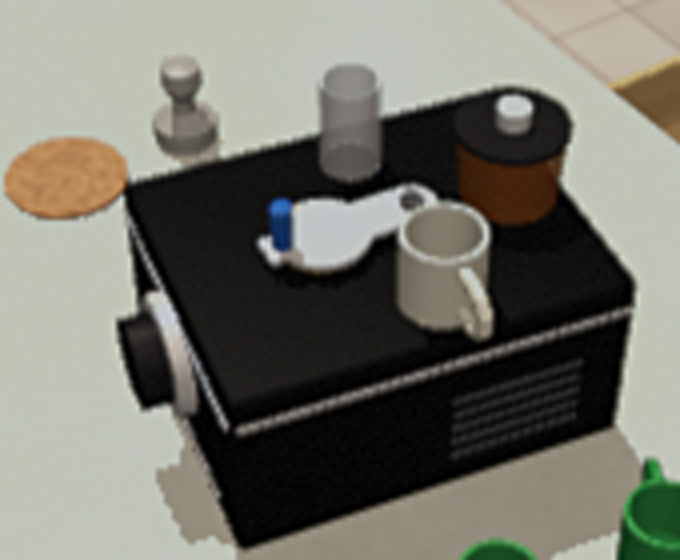

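The crops confirm the white cup on the deck. Its rim centre is at about (301,194) in the scene view and (331,198) in the side view, with the handle towards the lower right in the side view. The pivot, knob and deck corners are also visible.

```bash
python3 - <<'E'
from h import *
a=np.load("scene.npz"); b=np.load("side.npz")
A=lambda u,v:(u/3.6+240,v/3.6+125); B=lambda u,v:(u/4+220,v/4+140)
def two(p,q):
    o1,d1=ray(a,*p);o2,d2=ray(b,*q)
    s=np.linalg.lstsq(np.c_[d1,-d2],o2-o1,rcond=None)[0]; x,y=o1+s[0]*d1,o2+s[1]*d2
    return ((x+y)/2).round(3),np.linalg.norm(x-y).round(4)
for n,p,q,z in[("FL",(275,52),(128,187),.17),("FR",(52,200),(235,405),.17),("RR",(305,463),(635,285),.17),("RL",(537,265),(515,88),.17),
 ("pivot",(318,236),(411,200),.19),("knob",(221,132),(281,204),.22),("rim",(220,250),(444,233),.23),("handleend",(158,328),(486,334),.20),("tube",(380,118),(352,78),.245),("disc",(252,185),(320,234),.185),("lidknob",(397,243),(515,104),.25),("tamper",(549,60),(180,66),.086)]:
    print(n,onz(a,*A(*p),z).round(3),onz(b,*B(*q),z).round(3),two(A(*p),B(*q)))
E
```

```text
FL [0.426 0.162 0.17 ] [0.421 0.155 0.17 ] (array([0.424, 0.164, 0.164]), np.float64(0.0037))
FR [ 0.387 -0.068  0.17 ] [ 0.38  -0.071  0.17 ] (array([ 0.383, -0.065,  0.163]), np.float64(0.0008))
RR [ 0.677 -0.132  0.17 ] [ 0.663 -0.125  0.17 ] (array([ 0.671, -0.122,  0.159]), np.float64(0.009))
RL [0.715 0.105 0.17 ] [0.728 0.096 0.17 ] (array([0.72 , 0.091, 0.181]), np.float64(0.0094))
pivot [0.578 0.015 0.19 ] [0.571 0.012 0.19 ] (array([0.576, 0.019, 0.184]), np.float64(0.0009))
knob [0.475 0.031 0.22 ] [0.476 0.029 0.22 ] (array([0.476, 0.03 , 0.22 ]), np.float64(0.0021))
rim [ 0.549 -0.061  0.23 ] [ 0.544 -0.064  0.23 ] (array([ 0.547, -0.059,  0.226]), np.float64(0.0012))
handleend [ 0.542 -0.123  0.2  ] [ 0.531 -0.13   0.2  ] (array([ 0.538, -0.12 ,  0.19 ]), np.float64(0.0038))
tube [0.574 0.096 0.245] [0.574 0.092 0.245] (array([0.574, 0.094, 0.245]), np.float64(0.0027))
disc [0.507 0.027 0.185] [0.502 0.022 0.185] (array([0.505, 0.029, 0.18 ]), np.float64(0.0031))
lidknob [0.651 0.005 0.25 ] [0.649 0.    0.25 ] (array([0.651, 0.004, 0.249]), np.float64(0.0036))
tamper [0.581 0.373 0.086] [0.572 0.367 0.086] (array([0.578, 0.38 , 0.076]), np.float64(0.0021))
```

The measurements agree with the given sizes: pivot (0.575, 0.014), grinder yaw about -0.165, cup (0.546, -0.061), coaster (0.458, 0.380). The cover is shut. I start by spinning the tool to line up with the grinder while rising; after that, tool x is grinder +y and tool y is grinder +x.

Emit:
move_arm:
  steps:
    - {"spin": 0.141,"dz": -0.6}
    - {"spin": 0.141,"dz": -0.6}
    - {"spin": 0.141,"dz": -0.6}
    - {"spin": 0.141,"dz": -0.6}
    - {"spin": 0.141,"dz": -0.6}
    - {"spin": 0.141,"dz": -0.6}
    - {"spin": 0.141,"dz": -0.6}
    - {"spin": 0.141,"dz": -0.6}
    - {"spin": 0.141,"dz": -0.6}
    - {"spin": 0.141,"dz": -0.6}
  claw: 8.7

```text
$.steps[0]: bad value
```

Emit:
move_arm:
  steps:
    - {"dx": -3.5,"dy": 2.7}
    - {"dx": -3.5,"dy": 2.7}
    - {"dx": -3.5,"dy": 2.7}
    - {"dx": -3.5,"dy": 2.7}
    - {"dx": -3.5,"dy": 2.7}
    - {"dx": -3.5,"dy": 2.7}
    - {"dx": -3.5,"dy": 2.7}
    - {"dx": -3.5,"dy": 2.7}
    - {"dx": -3.5,"dy": 2.7}
    - {"dx": -3.5,"dy": 2.7}
    - {"dx": -3.5,"dy": 2.7}
    - {"dx": -3.5,"dy": 2.7}

```text
$.steps[0]: bad value
```

Emit:
move_arm:
  steps:
    - {"dx": -3.5,"dy": 2.7}
    - {"dx": -3.5,"dy": 2.7}
    - {"dx": -3.5,"dy": 2.7}
    - {"dx": -3.5,"dy": 2.7}
    - {"dx": -1,"dy": 0.5}
    - {}
    - {}

```text
$.steps[0]: bad value
```

```bash
cat >> h.py <<'E'
from scipy.spatial.transform import Rotation
def goto(x,y,z=None,yawline=None):
    s=telemetry.read_state(); R=Rotation.from_quat(s["eef_rot"]).as_matrix(); p=np.array(s["ee_pos"])
    d=np.array([x,y,p[2] if z is None else z])-p
    print("tcp",p.round(4),"yaw_y",np.arctan2(R[1,1],R[0,1]).round(4),"tilt",R[2,:2].round(4),"need dx dy dz cm",(R.T@d*100).round(2))
E
python3 - <<'E'
from h import *
goto(.546,-.061)
print(telemetry.read_state()["joint_positions"].round(2))
c=imaging.camera("wrist"); save(c,"w1.png"); np.savez("w1.npz",**c)
print(-np.array(c["R"]).T@c["t"], proj(c,(.546,-.061,.23)))
E
```

```text
tcp [0.2006 0.5918 0.404 ] yaw_y 1.244 tilt [-0.0001 -0.0013] need dx dy dz cm [-53.67 -50.74   0.07]
[-1.27  0.33 -0.06  1.46  0.02  1.35 -0.09]
[0.12099857 0.61797028 0.38404765] [-221.59695321  777.91263359]
```

View pics/w1.png

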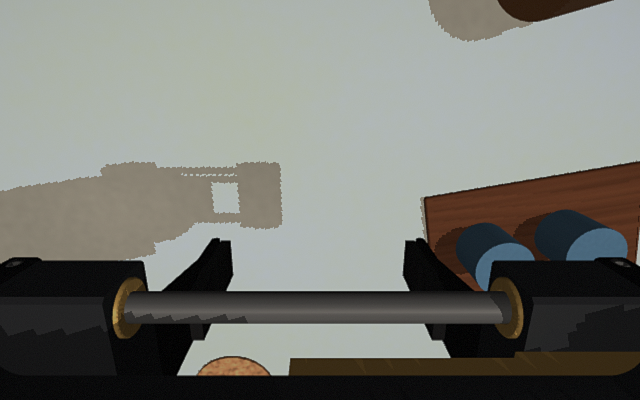

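The moves were refused, so nothing has moved: every row needs all four fields. The wrist picture only shows the counter and the fingers, with the camera mounted on the tool's +x side.

Emit:
move_arm:
  steps:
    - {"dx": 0,"dy": 0,"dz": -0.6,"spin": 0.141}
    - {"dx": 0,"dy": 0,"dz": -0.6,"spin": 0.141}
    - {"dx": 0,"dy": 0,"dz": -0.6,"spin": 0.141}
    - {"dx": 0,"dy": 0,"dz": -0.6,"spin": 0.141}
    - {"dx": 0,"dy": 0,"dz": -0.6,"spin": 0.141}
    - {"dx": 0,"dy": 0,"dz": -0.6,"spin": 0.141}
    - {"dx": 0,"dy": 0,"dz": -0.6,"spin": 0.141}
    - {"dx": 0,"dy": 0,"dz": -0.6,"spin": 0.141}
    - {"dx": 0,"dy": 0,"dz": -0.6,"spin": 0.141}
    - {"dx": 0,"dy": 0,"dz": -0.6,"spin": 0.141}
  claw: 8.7

```text
time: 1.15
ee_pos: [0.2006, 0.5919, 0.4647]
eef_rot: [0.765, 0.644, -0.0, 0.0]
ft_force: [-0.2, 0.8, -0.4]
width: 0.0871
grip_force: 0.0
```

Emit:
move_arm:
  steps:
    - {"dx": -3.5,"dy": 2.7,"dz": 0,"spin": 0}
    - {"dx": -3.5,"dy": 2.7,"dz": 0,"spin": 0}
    - {"dx": -3.5,"dy": 2.7,"dz": 0,"spin": 0}
    - {"dx": -3.5,"dy": 2.7,"dz": 0,"spin": 0}
    - {"dx": -3.5,"dy": 2.7,"dz": 0,"spin": 0}
    - {"dx": -3.5,"dy": 2.7,"dz": 0,"spin": 0}
    - {"dx": -3.5,"dy": 2.7,"dz": 0,"spin": 0}
    - {"dx": -3.5,"dy": 2.7,"dz": 0,"spin": 0}
    - {"dx": -3.5,"dy": 2.7,"dz": 0,"spin": 0}
    - {"dx": -3.5,"dy": 2.7,"dz": 0,"spin": 0}
    - {"dx": -3.5,"dy": 2.7,"dz": 0,"spin": 0}
    - {"dx": -3.5,"dy": 2.7,"dz": 0,"spin": 0}

```text
time: 2.35
ee_pos: [0.4511, 0.1222, 0.4648]
eef_rot: [0.763, 0.646, 0.0, -0.0]
ft_force: [0.4, 0.5, -1.3]
width: 0.0867
grip_force: 0.0
```

```bash
python3 - <<'E'
from h import *
goto(.546,-.061)
print(telemetry.read_state()["joint_positions"].round(2))
E
```

```text
tcp [0.4511 0.1222 0.4648] yaw_y -0.1659 tilt [ 0.0006 -0.    ] need dx dy dz cm [-1.651e+01  1.238e+01 -1.000e-02]
[-0.95 -0.09  0.56  1.79  0.05  1.43 -0.56]
```

Emit:
move_arm:
  steps:
    - {"dx": -3.3,"dy": 2.5,"dz": 0,"spin": 0}
    - {"dx": -3.3,"dy": 2.5,"dz": 0,"spin": 0}
    - {"dx": -3.3,"dy": 2.5,"dz": 0,"spin": 0}
    - {"dx": -3.3,"dy": 2.5,"dz": 0,"spin": 0}
    - {"dx": -3.3,"dy": 2.5,"dz": 0,"spin": 0}
    - {"dx": 0,"dy": 0,"dz": 0,"spin": 0}
    - {"dx": 0,"dy": 0,"dz": 0,"spin": 0}

```text
time: 3.05
ee_pos: [0.5468, -0.0599, 0.4643]
eef_rot: [0.764, 0.645, -0.001, -0.0]
ft_force: [0.5, 0.3, 0.3]
width: 0.0867
grip_force: 0.0
```

```bash
python3 - <<'E'
from h import *
goto(.546,-.061)
c=imaging.camera("wrist"); save(c,"w2.png"); np.savez("w2.npz",**c)
print(-np.array(c["R"]).T@c["t"], proj(c,(.546,-.061,.23)),proj(c,(.575,.014,.19)),proj(c,(.476,.03,.22)))
E
```

```text
tcp [ 0.5468 -0.0599  0.4643] yaw_y -0.1682 tilt [-0.0009 -0.0008] need dx dy dz cm [-0.12 -0.07  0.  ]
[0.55995529 0.02155642 0.4442231 ] [318.34930007 220.88092596] [341.82051578  92.55371365] [179.79223174  94.86866112]
```

View pics/w2.png

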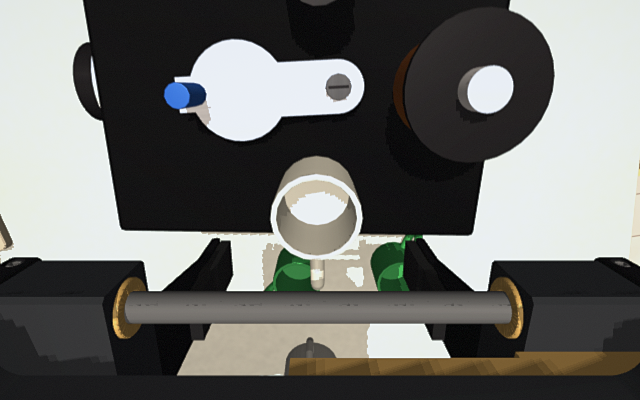

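The wrist view shows the white cup's rim centre at about (316,216) and its handle pointing towards grinder -y, down to (317,285). The knob is at (178,95) and the pivot screw at (339,87). Closing along grinder x therefore clears the handle.

```bash
python3 - <<'E'
from h import *
c=np.load("w2.npz")
def f(*a): return onz(c,*a)
print("rim L R mid",f(271,216,.23).round(4),f(362,216,.23).round(4),f(316.5,260,.23).round(4),f(316,175,.23).round(4))
pv=f(339,87,.19); kn=f(178,95,.22); print("pivot",pv.round(4),"knob",kn.round(4),"ang",np.arctan2(*(pv-kn)[[1,0]]),np.linalg.norm((pv-kn)[:2]))
e=f(119,230,.17)-f(474,235,.17); print("deck near corners",f(119,230,.17),f(474,235,.17),np.arctan2(-e[1],-e[0]))
goto(.547,-.0585)
E
```

```text
rim L R mid [ 0.5165 -0.0526  0.23  ] [ 0.5743 -0.0624  0.23  ] [ 0.5401 -0.0885  0.23  ] [ 0.5496 -0.0307  0.23  ]
pivot [0.5736 0.0179 0.19  ] knob [0.4749 0.0301 0.22  ] ang -0.12277359319333561 0.09947858106749129
deck near corners [ 0.37647598 -0.06448477  0.17      ] [ 0.66849575 -0.1182732   0.17      ] -0.1821528188378515
tcp [ 0.5467 -0.0588  0.4644] yaw_y -0.166 tilt [-0.     -0.0008] need dx dy dz cm [ 0.03  0.02 -0.  ]
```

Emit:
move_arm:
  steps:
    - {"dx": 0,"dy": -0.1,"dz": 2,"spin": 0}
    - {"dx": 0,"dy": 0,"dz": 2,"spin": 0}
    - {"dx": 0,"dy": 0,"dz": 2,"spin": 0}
    - {"dx": 0,"dy": 0,"dz": 1.5,"spin": 0}
    - {"dx": 0,"dy": 0,"dz": 0.8,"spin": 0}
    - {"dx": 0,"dy": 0,"dz": 0.5,"spin": 0}
    - {"dx": 0,"dy": 0,"dz": 0,"spin": 0}
    - {"dx": 0,"dy": 0,"dz": 0,"spin": 0}

```text
time: 3.9
ee_pos: [0.546, -0.0591, 0.3774]
eef_rot: [0.763, 0.646, 0.0, 0.0]
ft_force: [0.1, -0.4, 1.2]
width: 0.0871
grip_force: 0.0
```

Emit:
move_arm:
  steps:
    - {"dx": 0,"dy": 0,"dz": 0,"spin": 0}
    - {"dx": 0,"dy": 0,"dz": 0,"spin": 0}
    - {"dx": 0,"dy": 0,"dz": 0,"spin": 0}
    - {"dx": 0,"dy": 0,"dz": 0,"spin": 0}
    - {"dx": 0,"dy": 0,"dz": 0,"spin": 0}
    - {"dx": 0,"dy": 0,"dz": 0,"spin": 0}
  claw: 5
  squeeze: 15

```text
time: 4.5
ee_pos: [0.5458, -0.0591, 0.3768]
eef_rot: [0.763, 0.646, 0.0, -0.0]
ft_force: [-0.3, 0.1, 1.3]
width: 0.0583
grip_force: 15.0
```

Emit:
move_arm:
  steps:
    - {"dx": 0,"dy": 0,"dz": -0.5,"spin": 0}
    - {"dx": 0,"dy": 0,"dz": -1.5,"spin": 0}
    - {"dx": 0,"dy": 0,"dz": -1.5,"spin": -0.13}
    - {"dx": 0,"dy": 0,"dz": -1.5,"spin": -0.13}
    - {"dx": 0,"dy": 0,"dz": -1.5,"spin": -0.13}
    - {"dx": 0,"dy": 0,"dz": -1.5,"spin": -0.13}
    - {"dx": 0,"dy": 0,"dz": -1.5,"spin": -0.13}
    - {"dx": 0,"dy": 0,"dz": -1.5,"spin": -0.13}
    - {"dx": 0,"dy": 0,"dz": 0,"spin": -0.13}
    - {"dx": 0,"dy": 0,"dz": 0,"spin": 0}

```text
time: 5.5
ee_pos: [0.5457, -0.0593, 0.4881]
eef_rot: [0.401, 0.916, 0.0, 0.001]
ft_force: [-0.7, 0.1, -2.0]
width: 0.0582
grip_force: 15.0
```

Emit:
move_arm:
  steps:
    - {"dx": 1.5,"dy": 0.9,"dz": 0,"spin": 0}
    - {"dx": 3,"dy": 1.7,"dz": 0,"spin": 0}
    - {"dx": 3.5,"dy": 2,"dz": 0,"spin": 0}
    - {"dx": 4,"dy": 2.3,"dz": 0,"spin": 0}
    - {"dx": 4,"dy": 2.3,"dz": 0,"spin": 0}
    - {"dx": 4,"dy": 2.3,"dz": 0,"spin": 0}
    - {"dx": 4,"dy": 2.3,"dz": 0,"spin": 0}
    - {"dx": 4,"dy": 2.3,"dz": 0,"spin": 0}
    - {"dx": 4,"dy": 2.3,"dz": 0,"spin": 0}
    - {"dx": 3.5,"dy": 2,"dz": 0,"spin": 0}
    - {"dx": 3,"dy": 1.7,"dz": 0,"spin": 0}
    - {"dx": 1.5,"dy": 0.9,"dz": 0,"spin": 0}

```text
time: 6.7
ee_pos: [0.4424, 0.3943, 0.4864]
eef_rot: [0.402, 0.916, -0.0, -0.0]
ft_force: [0.1, -0.5, -1.8]
width: 0.0581
grip_force: 15.0
```

```bash
python3 - <<'E'
from h import *
goto(.448,.391,.214)
s=telemetry.read_state();print(s["width"],s["grip_force"],s["joint_positions"].round(2))
c=imaging.camera("wrist"); save(c,"w3.png"); np.savez("w3.npz",**c)
m=cv2.inRange(cv2.cvtColor(c["img"],cv2.COLOR_RGB2HSV),(5,90,60),(18,255,255)); k,_,st,ce=cv2.connectedComponentsWithStats(m)
for i in range(1,k):
    if st[i,4]>300: print(st[i],ce[i],onz(c,*ce[i],.005))
E
```

```text
tcp [0.4424 0.3943 0.4864] yaw_y 0.7442 tilt [ 0.0006 -0.0009] need dx dy dz cm [-0.64  0.22 27.24]
0.05808540724627596 14.978225767790718 [-1.11  0.23  0.37  1.44 -0.08  1.49  0.  ]
[ 282  123   82   74 4558] [322.68231681 159.61474331] [0.45230903 0.39093709 0.005     ]
[ 409  352  189   23 2142] [505.10457516 361.4589169 ] [0.88745796 0.34905878 0.005     ]
[ 222  358  190   17 1629] [317.77839165 364.52731737] [0.67262564 0.14233027 0.005     ]
```

View pics/w3.png

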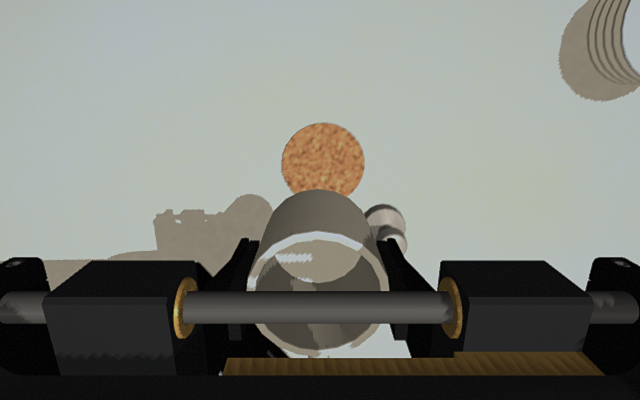

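The coaster is at (323,164), which gives a centre of about (0.457, 0.383) and agrees with the earlier measurement. The cup is held upright and the tamper at (388,225) is clear. I correct slightly and lower.

Emit:
move_arm:
  steps:
    - {"dx": -0.3,"dy": 0.3,"dz": 1.5,"spin": 0}
    - {"dx": 0,"dy": 0,"dz": 3,"spin": 0}
    - {"dx": 0,"dy": 0,"dz": 3,"spin": 0}
    - {"dx": 0,"dy": 0,"dz": 3,"spin": 0}
    - {"dx": 0,"dy": 0,"dz": 3,"spin": 0}
    - {"dx": 0,"dy": 0,"dz": 3,"spin": 0}
    - {"dx": 0,"dy": 0,"dz": 3,"spin": 0}
    - {"dx": 0,"dy": 0,"dz": 3,"spin": 0}
    - {"dx": 0,"dy": 0,"dz": 2,"spin": 0}
    - {"dx": 0,"dy": 0,"dz": 1,"spin": 0}
    - {"dx": 0,"dy": 0,"dz": 0.4,"spin": 0}
    - {"dx": 0,"dy": 0,"dz": 0,"spin": 0}

```text
time: 7.95
ee_pos: [0.4489, 0.3901, 0.228]
eef_rot: [0.402, 0.915, 0.0, 0.0]
ft_force: [-0.2, 0.9, -1.3]
width: 0.0583
grip_force: 15.0
```

Emit:
move_arm:
  steps:
    - {"dx": 0,"dy": 0,"dz": 0.2,"spin": 0}
    - {"dx": 0,"dy": 0,"dz": 0.2,"spin": 0}
    - {"dx": 0,"dy": 0,"dz": 0.2,"spin": 0}
    - {"dx": 0,"dy": 0,"dz": 0.2,"spin": 0}
    - {"dx": 0,"dy": 0,"dz": 0,"spin": 0}

```text
time: 8.45
ee_pos: [0.4483, 0.3908, 0.2196]
eef_rot: [0.402, 0.916, -0.0, -0.0]
ft_force: [-0.5, -0.8, -1.5]
width: 0.0584
grip_force: 15.0
```

Emit:
move_arm:
  steps:
    - {"dx": 0.3,"dy": 0,"dz": 0.2,"spin": 0}
    - {"dx": 0,"dy": 0,"dz": 0.2,"spin": 0}
    - {"dx": 0,"dy": 0,"dz": 0.1,"spin": 0}
    - {"dx": 0,"dy": 0,"dz": 0.1,"spin": 0}
    - {"dx": 0,"dy": 0,"dz": 0.1,"spin": 0}
    - {"dx": 0,"dy": 0,"dz": 0,"spin": 0}

```text
time: 9.05
ee_pos: [0.4463, 0.393, 0.2126]
eef_rot: [0.402, 0.916, -0.0, -0.0]
ft_force: [-0.0, -0.7, -2.0]
width: 0.0585
grip_force: 15.0
```

Emit:
move_arm:
  steps:
    - {"dx": 0,"dy": 0,"dz": 0.1,"spin": 0}
    - {"dx": 0,"dy": 0,"dz": 0,"spin": 0}

```text
time: 9.25
ee_pos: [0.4464, 0.3931, 0.2118]
eef_rot: [0.402, 0.916, 0.0, 0.0]
ft_force: [-0.7, 0.1, -1.5]
width: 0.0583
grip_force: 15.0
```

Emit:
move_arm:
  steps:
    - {"dx": 0,"dy": 0,"dz": 0.05,"spin": 0}
    - {"dx": 0,"dy": 0,"dz": 0.05,"spin": 0}
    - {"dx": 0,"dy": 0,"dz": 0,"spin": 0}

```text
time: 9.55
ee_pos: [0.4465, 0.3931, 0.2118]
eef_rot: [0.402, 0.916, 0.0, -0.0]
ft_force: [-3.3, -3.0, 9.8]
width: 0.0582
grip_force: 15.0
```

Contact with the coaster is felt, so I ease off slightly and open.

Emit:
move_arm:
  steps:
    - {"dx": 0,"dy": 0,"dz": -0.05,"spin": 0}
    - {"dx": 0,"dy": 0,"dz": 0,"spin": 0}
  squeeze: 5

```text
time: 9.75
ee_pos: [0.4464, 0.3931, 0.2118]
eef_rot: [0.402, 0.916, 0.0, -0.0]
ft_force: [-1.8, -2.3, 7.0]
width: 0.0584
grip_force: 5.0
```

Emit:
move_arm:
  steps:
    - {"dx": 0,"dy": 0,"dz": 0,"spin": 0}
    - {"dx": 0,"dy": 0,"dz": 0,"spin": 0}
    - {"dx": 0,"dy": 0,"dz": 0,"spin": 0}
    - {"dx": 0,"dy": 0,"dz": 0,"spin": 0}
    - {"dx": 0,"dy": 0,"dz": 0,"spin": 0}
  claw: 8.7

```text
time: 10.25
ee_pos: [0.4463, 0.3931, 0.2112]
eef_rot: [0.402, 0.916, -0.0, -0.0]
ft_force: [-0.1, -0.3, 0.2]
width: 0.0849
grip_force: 0.0
```

Emit:
move_arm:
  steps:
    - {"dx": 0,"dy": 0,"dz": -0.5,"spin": 0}
    - {"dx": 0,"dy": 0,"dz": -1.5,"spin": 0}
    - {"dx": 0,"dy": 0,"dz": -3,"spin": 0}
    - {"dx": 0,"dy": 0,"dz": -4,"spin": 0}
    - {"dx": 0,"dy": 0,"dz": -4,"spin": 0}
    - {"dx": 0,"dy": 0,"dz": -4,"spin": 0.13}
    - {"dx": 0,"dy": 0,"dz": -4,"spin": 0.13}
    - {"dx": 0,"dy": 0,"dz": -4,"spin": 0.13}
    - {"dx": 0,"dy": 0,"dz": 0,"spin": 0.13}
    - {"dx": 0,"dy": 0,"dz": 0,"spin": 0.13}
    - {"dx": 0,"dy": 0,"dz": 0,"spin": 0.13}
    - {"dx": 0,"dy": 0,"dz": 0,"spin": 0.13}

```text
time: 11.45
ee_pos: [0.4462, 0.3926, 0.4628]
eef_rot: [0.765, 0.644, 0.001, -0.0]
ft_force: [0.2, 0.2, 0.2]
width: 0.087
grip_force: 0.0
```

```bash
python3 - <<'E'
from h import *
goto(.475,.0305,.404)
a=imaging.camera("scene");b=imaging.camera("side")
A=cv2.resize(a["img"][110:260,240:420],None,fx=2.2,fy=2.2,interpolation=cv2.INTER_CUBIC);A=np.clip(A*1.8,0,255).astype(np.uint8)
B=cv2.resize(b["img"][140:290,210:390],None,fx=2.2,fy=2.2,interpolation=cv2.INTER_CUBIC)
cv2.imwrite("pics/p4.png",np.hstack([A,B])[...,::-1])
E
```

```text
tcp [0.4462 0.3926 0.4628] yaw_y -0.1716 tilt [0.0013 0.0005] need dx dy dz cm [-35.2    9.02   5.83]
```

View pics/p4.png

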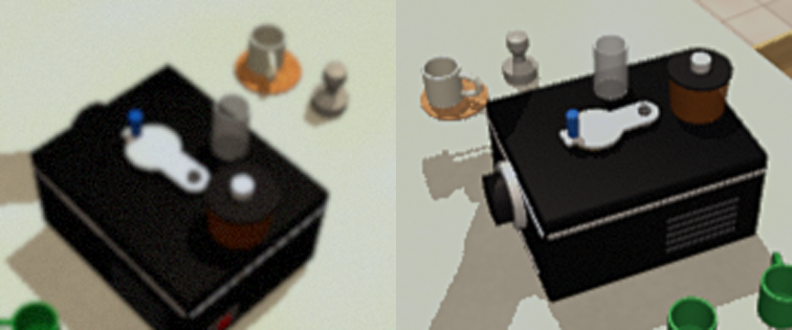

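The crops show the cup upright on the coaster and the tube, tamper and cover unmoved. Next is the knob: move over it, then spin so the fingers close tangentially.

Emit:
move_arm:
  steps:
    - {"dx": -3.2,"dy": 0.8,"dz": 0,"spin": 0}
    - {"dx": -4,"dy": 1,"dz": 0,"spin": 0}
    - {"dx": -4,"dy": 1,"dz": 0,"spin": 0}
    - {"dx": -4,"dy": 1,"dz": 0,"spin": 0}
    - {"dx": -4,"dy": 1,"dz": 0,"spin": 0}
    - {"dx": -4,"dy": 1,"dz": 0,"spin": 0}
    - {"dx": -4,"dy": 1,"dz": 0,"spin": 0}
    - {"dx": -4,"dy": 1,"dz": 0,"spin": 0}
    - {"dx": -4,"dy": 1,"dz": 0,"spin": 0}
    - {"dx": 0,"dy": 0,"dz": 0,"spin": 0.143}
    - {"dx": 0,"dy": 0,"dz": 0,"spin": 0.143}
    - {"dx": 0,"dy": 0,"dz": 0,"spin": 0.143}
  claw: 5

```text
time: 12.75
ee_pos: [0.4748, 0.0307, 0.462]
eef_rot: [0.884, 0.468, 0.001, -0.0]
ft_force: [0.4, 0.0, -1.0]
width: 0.0501
grip_force: 0.0
```

Emit:
move_arm:
  steps:
    - {"dx": 0,"dy": 0,"dz": 0.4,"spin": 0.143}
    - {"dx": 0,"dy": 0,"dz": 0.4,"spin": 0.143}
    - {"dx": 0,"dy": 0,"dz": 0.4,"spin": 0.143}
    - {"dx": 0,"dy": 0,"dz": 0.4,"spin": 0.143}
    - {"dx": 0,"dy": 0,"dz": 0.4,"spin": 0.143}
    - {"dx": 0,"dy": 0,"dz": 0,"spin": 0.143}
    - {"dx": 0,"dy": 0,"dz": 0,"spin": 0.143}
    - {"dx": 0,"dy": 0,"dz": 0,"spin": 0.143}
    - {"dx": 0,"dy": 0,"dz": 0,"spin": 0}

```text
time: 13.65
ee_pos: [0.4749, 0.031, 0.4419]
eef_rot: [0.996, -0.084, 0.0, -0.0]
ft_force: [0.6, -0.7, -0.4]
width: 0.05
grip_force: 0.0
```

```bash
python3 - <<'E'
from h import *
goto(.475,.0305,.372)
print(telemetry.read_state()["joint_positions"].round(2))
c=imaging.camera("wrist"); save(c,"w5.png"); np.savez("w5.npz",**c)
print("cam",-np.array(c["R"]).T@c["t"],proj(c,(.475,.0305,.22)))
m=cv2.inRange(cv2.cvtColor(c["img"],cv2.COLOR_RGB2HSV),(105,120,40),(125,255,255)); k,_,st,ce=cv2.connectedComponentsWithStats(m)
for i in range(1,k):
    if st[i,4]>100: print(st[i],ce[i],onz(c,*ce[i],.21))
E
```

```text
tcp [0.4749 0.031  0.4419] yaw_y -1.7383 tilt [ 0.0006 -0.0008] need dx dy dz cm [0.02 0.05 6.99]
[-0.85 -0.06  0.67  1.81  0.04  1.38 -1.93]
cam [0.55609626 0.01660241 0.42195678] [317.41860609 225.93383866]
[306 199  27  41 827] [318.9407497  219.85247884] [0.47494721 0.02953258 0.21      ]
```

View pics/w5.png

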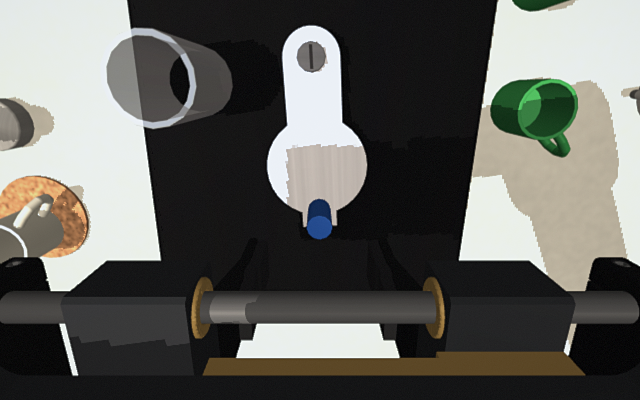

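The wrist view shows the knob top at (319,226), where it was predicted (317,226), and the pivot screw at (311,56). The fingers straddle the knob, so I descend and grip.

Emit:
move_arm:
  steps:
    - {"dx": 0,"dy": 0.05,"dz": 1.5,"spin": 0}
    - {"dx": 0,"dy": 0,"dz": 1.5,"spin": 0}
    - {"dx": 0,"dy": 0,"dz": 1.5,"spin": 0}
    - {"dx": 0,"dy": 0,"dz": 1.5,"spin": 0}
    - {"dx": 0,"dy": 0,"dz": 0.5,"spin": 0}
    - {"dx": 0,"dy": 0,"dz": 0.3,"spin": 0}
    - {"dx": 0,"dy": 0,"dz": 0,"spin": 0}

```text
time: 14.4
ee_pos: [0.475, 0.0309, 0.3736]
eef_rot: [0.997, -0.083, 0.0, -0.0]
ft_force: [-0.0, -0.9, -0.4]
width: 0.0501
grip_force: 0.0
```

Emit:
move_arm:
  steps:
    - {"dx": 0,"dy": 0,"dz": 0,"spin": 0}
    - {"dx": 0,"dy": 0,"dz": 0,"spin": 0}
    - {"dx": 0,"dy": 0,"dz": 0,"spin": 0}
    - {"dx": 0,"dy": 0,"dz": 0,"spin": 0}
    - {"dx": 0,"dy": 0,"dz": 0,"spin": 0}
    - {"dx": 0,"dy": 0,"dz": 0,"spin": 0}
  claw: 1
  squeeze: 12

```text
time: 15.0
ee_pos: [0.4749, 0.0308, 0.3733]
eef_rot: [0.996, -0.084, 0.0, -0.0]
ft_force: [-0.5, -0.1, 1.8]
width: 0.0158
grip_force: 12.0
```

```bash
python3 - <<'E'
from h import *
c=np.load("w5.npz"); print(onz(c,311,56,.19),onz(c,319,226,.22),onz(c,317,166,.185))
goto(.475,.0305,.372); s=telemetry.read_state(); print(s["width"],s["ft_force"],s["torque"])
# arc plan: each row spin -0.1 -> chord in tool frame
E
```

```text
[0.57335257 0.0178838  0.19      ] [0.47479616 0.02955245 0.22      ] [0.50430992 0.02587519 0.185     ]
tcp [0.4749 0.0308 0.3733] yaw_y -1.739 tilt [ 0.     -0.0001] need dx dy dz cm [0.01 0.03 0.13]
0.01575458191629948 [-0.49398287 -0.06158572  1.76019034] [-0.11468178  0.20025798  0.03357584]
```

Emit:
move_arm:
  steps:
    - {"dx": 0.05,"dy": 1,"dz": 0,"spin": -0.1}
    - {"dx": 0.05,"dy": 1,"dz": 0,"spin": -0.1}
    - {"dx": 0.05,"dy": 1,"dz": 0,"spin": -0.1}
    - {"dx": 0,"dy": 0,"dz": 0,"spin": 0}

```text
time: 15.4
ee_pos: [0.4751, -0.0, 0.3734]
eef_rot: [0.998, 0.067, 0.002, 0.0]
ft_force: [7.9, 0.5, -6.3]
width: 0.0157
grip_force: 12.0
```

Emit:
move_arm:
  steps:
    - {"dx": 0.1,"dy": 1,"dz": 0,"spin": -0.1}
    - {"dx": 0.1,"dy": 1,"dz": 0,"spin": -0.1}
    - {"dx": 0.1,"dy": 1,"dz": 0,"spin": -0.1}
    - {"dx": 0.05,"dy": 1,"dz": 0,"spin": -0.1}
    - {"dx": 0.05,"dy": 1,"dz": 0,"spin": -0.1}
    - {"dx": 0,"dy": 0,"dz": 0,"spin": 0}

```text
time: 16.0
ee_pos: [0.4953, -0.0444, 0.3734]
eef_rot: [0.95, 0.312, 0.002, 0.0]
ft_force: [6.5, 4.2, -3.0]
width: 0.0154
grip_force: 12.0
```

```bash
python3 - <<'E'
from h import *
goto(.475,.0305,.372); s=telemetry.read_state(); R=Rotation.from_quat(s["eef_rot"]).as_matrix();print(R.T@s["ft_force"],s["torque"],s["joint_positions"].round(2))
p=s["ee_pos"]
for pv in((.5736,.014),(.5735,.018)): d=np.array(pv)-p[:2]; print(np.linalg.norm(d),np.arctan2(d[1],d[0])+.168)
E
```

```text
tcp [ 0.4953 -0.0444  0.3734] yaw_y -0.9352 tilt [0.0029 0.0011] need dx dy dz cm [ 2.81 -7.24  0.14]
[7.70428988 0.49425453 3.0342525 ] [ 0.78406421 -1.19198047 -0.0299196 ] [-0.75  0.06  0.78  1.87 -0.05  1.23 -0.89]
0.09767108057228502 0.8091959226808417
0.10003686626980884 0.8418430817991429
```

Emit:
move_arm:
  steps:
    - {"dx": 0.1,"dy": 1,"dz": 0,"spin": -0.1}
    - {"dx": 0.1,"dy": 1,"dz": 0,"spin": -0.1}
    - {"dx": 0.1,"dy": 1,"dz": 0,"spin": -0.1}
    - {"dx": 0.1,"dy": 1,"dz": 0,"spin": -0.1}
    - {"dx": 0,"dy": 0,"dz": 0,"spin": 0}

```text
time: 16.5
ee_pos: [0.526, -0.0698, 0.3733]
eef_rot: [0.869, 0.494, 0.001, 0.0]
ft_force: [2.8, 3.5, 1.4]
width: 0.0157
grip_force: 12.0
```

Emit:
move_arm:
  steps:
    - {"dx": 0,"dy": 0,"dz": 0,"spin": 0}
    - {"dx": 0,"dy": 0,"dz": 0,"spin": 0}
    - {"dx": 0,"dy": 0,"dz": 0,"spin": 0}
  claw: 5

```text
time: 16.8
ee_pos: [0.5246, -0.0702, 0.3731]
eef_rot: [0.87, 0.493, -0.0, -0.0]
ft_force: [-0.5, -0.3, 0.7]
width: 0.032
grip_force: 0.0
```

```bash
python3 - <<'E'
from h import *
# port centre from shut-cover disc centre = 0.7 of the way pivot-knob reversed
pv=np.array([.5736,.0165]);kn=np.array([.475,.0305]); print("port", pv+.7*(kn-pv))
goto(*(pv+.7*(kn-pv)),.373); s=telemetry.read_state();p=s["ee_pos"]
d=pv-p[:2]; print(np.linalg.norm(d),np.arctan2(d[1],d[0])+.15)
E
```

```text
port [0.50458 0.0263 ]
tcp [ 0.5246 -0.0702  0.3731] yaw_y -0.5405 tilt [-0.0001 -0.0005] need dx dy dz cm [ 7.25 -6.69  0.02]
0.09960669589672386 1.2069893808199725
```

Emit:
move_arm:
  steps:
    - {"dx": 0,"dy": 0,"dz": -1,"spin": 0}
    - {"dx": 0,"dy": 0,"dz": -2,"spin": 0}
    - {"dx": 0,"dy": 0,"dz": -2,"spin": 0}
    - {"dx": 0,"dy": 0,"dz": -2,"spin": 0}
    - {"dx": 0,"dy": 0,"dz": 0,"spin": 0.1}
    - {"dx": 0,"dy": 0,"dz": 0,"spin": 0.1}
    - {"dx": 0,"dy": 0,"dz": 0,"spin": 0.1}
    - {"dx": 0,"dy": 0,"dz": 0,"spin": 0.1}
    - {"dx": 0,"dy": 0,"dz": 0,"spin": 0}

```text
time: 17.7
ee_pos: [0.5249, -0.0703, 0.4439]
eef_rot: [0.951, 0.31, 0.0, -0.0]
ft_force: [0.2, -0.5, -0.9]
width: 0.0497
grip_force: 0.0
```

```bash
cat > red.py <<'E'
from h import *
import sys
c=imaging.camera("wrist"); save(c,sys.argv[1]); h=cv2.cvtColor(c["img"],cv2.COLOR_RGB2HSV)
for nm,lo,hi,z in(("red",(0,130,60),(7,255,255),.18),("yellow",(20,110,80),(35,255,255),.173),("blue",(105,120,40),(125,255,255),.21)):
    k,_,st,ce=cv2.connectedComponentsWithStats(cv2.inRange(h,lo,hi))
    for i in range(1,k):
        if st[i,4]>150: print(nm,st[i],ce[i].round(1),onz(c,*ce[i],z).round(4))
goto(.5046,.0263)
E
python3 red.py w6.png
```

```text
red [ 164  127   39   36 1067] [182.7 144.6] [0.505  0.0304 0.18  ]
yellow [ 145  103   81   80 3768] [185.7 141.4] [0.5058 0.0313 0.173 ]
blue [305 197  26  40 795] [317.  216.7] [ 0.5259 -0.0689  0.21  ]
tcp [ 0.525  -0.0702  0.4438] yaw_y -0.9373 tilt [0.0006 0.0001] need dx dy dz cm [ 4.07 -8.99  0.  ]
```

View pics/w6.png

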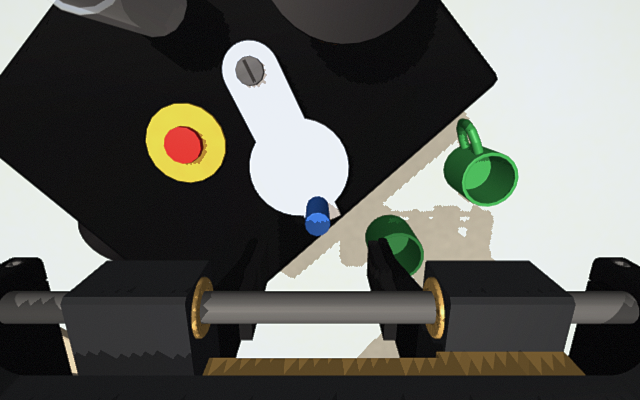

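The picture shows the port fully uncovered, with the red button at (183,145) in the yellow disc, and the cover swung clear with its knob at (317,217). I move above the button with the fingers closing.

Emit:
move_arm:
  steps:
    - {"dx": 0.8,"dy": -1.8,"dz": 0,"spin": 0}
    - {"dx": 0.8,"dy": -1.8,"dz": 0,"spin": 0}
    - {"dx": 0.8,"dy": -1.8,"dz": 0,"spin": 0}
    - {"dx": 0.9,"dy": -1.8,"dz": 0,"spin": 0}
    - {"dx": 0.9,"dy": -1.8,"dz": 0,"spin": 0}
    - {"dx": 0,"dy": 0,"dz": 0,"spin": 0}
    - {"dx": 0,"dy": 0,"dz": 0,"spin": 0}
  claw: 0

```text
time: 18.45
ee_pos: [0.5058, 0.0271, 0.4435]
eef_rot: [0.95, 0.312, 0.0, 0.0]
ft_force: [0.3, -0.7, 0.1]
width: 0.0041
grip_force: 0.0
```

```bash
python3 red.py w7.png
```

```text
red [296 185  35  34 910] [313.  201.9] [0.5051 0.0309 0.18  ]
yellow [ 275  163   77   66 2926] [313.6 193.6] [0.5087 0.0331 0.173 ]
blue [429 252  38  37 305] [448.4 265. ] [ 0.5312 -0.063   0.21  ]
tcp [0.5059 0.0265 0.4435] yaw_y -0.9383 tilt [0.0002 0.0003] need dx dy dz cm [-0.11 -0.06 -0.  ]
```

Emit:
move_arm:
  steps:
    - {"dx": 0.1,"dy": -0.3,"dz": 2,"spin": 0}
    - {"dx": 0,"dy": 0,"dz": 2,"spin": 0}
    - {"dx": 0,"dy": 0,"dz": 2,"spin": 0}
    - {"dx": 0,"dy": 0,"dz": 1,"spin": 0}
    - {"dx": 0,"dy": 0,"dz": 0.5,"spin": 0}
    - {"dx": 0,"dy": 0,"dz": 0.2,"spin": 0}
    - {"dx": 0,"dy": 0,"dz": 0,"spin": 0}
    - {"dx": 0,"dy": 0,"dz": 0,"spin": 0}

```text
time: 19.3
ee_pos: [0.5051, 0.0302, 0.3669]
eef_rot: [0.951, 0.311, 0.001, -0.0]
ft_force: [-0.7, -0.1, 0.2]
width: 0.0001
grip_force: 0.0
```

Emit:
move_arm:
  steps:
    - {"dx": 0,"dy": 0,"dz": 0.2,"spin": 0}
    - {"dx": 0,"dy": 0,"dz": 0.2,"spin": 0}
    - {"dx": 0,"dy": 0,"dz": 0.2,"spin": 0}
    - {"dx": 0,"dy": 0,"dz": 0.1,"spin": 0}
    - {"dx": 0,"dy": 0,"dz": 0,"spin": 0}

```text
time: 19.8
ee_pos: [0.505, 0.0304, 0.3594]
eef_rot: [0.951, 0.311, 0.0, -0.0]
ft_force: [-0.0, 0.1, 4.8]
width: 0.0002
grip_force: 2.1
```

Emit:
move_arm:
  steps:
    - {"dx": 0,"dy": 0,"dz": 0.1,"spin": 0}
    - {"dx": 0,"dy": 0,"dz": 0.1,"spin": 0}
    - {"dx": 0,"dy": 0,"dz": 0.1,"spin": 0}
    - {"dx": 0,"dy": 0,"dz": 0,"spin": 0}

```text
time: 20.2
ee_pos: [0.5051, 0.0302, 0.3575]
eef_rot: [0.951, 0.311, 0.0, -0.0]
ft_force: [-5.3, -0.2, 17.2]
width: 0.0004
grip_force: 9.0
```

Bottomed out: 17 N against a 6 N spring, at the expected depth. I release, rise and return to the knob.

Emit:
move_arm:
  steps:
    - {"dx": 0,"dy": 0,"dz": -0.4,"spin": 0}
    - {"dx": 0,"dy": 0,"dz": -1.3,"spin": 0}
    - {"dx": 0,"dy": 0,"dz": -2.3,"spin": 0}
    - {"dx": 0,"dy": 0,"dz": -2.3,"spin": 0}
    - {"dx": 0,"dy": 0,"dz": -2.3,"spin": 0}
    - {"dx": -0.8,"dy": 1.8,"dz": 0,"spin": 0}
    - {"dx": -0.8,"dy": 1.8,"dz": 0,"spin": 0}
    - {"dx": -0.9,"dy": 2,"dz": 0,"spin": 0}
    - {"dx": -0.9,"dy": 2,"dz": 0,"spin": 0}
    - {"dx": -0.9,"dy": 1.8,"dz": 0,"spin": 0}
    - {"dx": 0,"dy": 0,"dz": 0,"spin": -0.1}
    - {"dx": 0,"dy": 0,"dz": 0,"spin": -0.1}

```text
time: 21.4
ee_pos: [0.5255, -0.0718, 0.4424]
eef_rot: [0.914, 0.405, -0.0, -0.0]
ft_force: [-0.3, 0.0, 0.2]
width: 0.0003
grip_force: 0.0
```

Emit:
move_arm:
  steps:
    - {"dx": 0,"dy": 0,"dz": 0,"spin": -0.1}
    - {"dx": 0,"dy": 0,"dz": 0,"spin": -0.1}
    - {"dx": 0,"dy": 0,"dz": 0,"spin": 0}
    - {"dx": 0,"dy": 0,"dz": 0,"spin": 0}
  claw: 5

```text
time: 21.8
ee_pos: [0.5256, -0.071, 0.4424]
eef_rot: [0.871, 0.492, -0.0, -0.0]
ft_force: [0.4, 0.2, -0.6]
width: 0.0245
grip_force: 0.0
```

```bash
python3 red.py w8.png; python3 -c "
from h import *
goto(.5253,-.0700,.373)"
```

```text
red [ 193   75   39   40 1205] [211.8  94.4] [0.5049 0.0307 0.18  ]
yellow [ 172   50   85   87 4330] [214.5  92.3] [0.5055 0.0318 0.173 ]
blue [304 197  27  39 793] [316.8 216.8] [ 0.5257 -0.0685  0.21  ]
tcp [ 0.5256 -0.071   0.4423] yaw_y -0.5419 tilt [ 0.     -0.0002] need dx dy dz cm [ 7.25 -6.82  0.  ]
tcp [ 0.5256 -0.071   0.4423] yaw_y -0.5419 tilt [ 0.     -0.0002] need dx dy dz cm [ 0.07 -0.08  6.93]
```

Emit:
move_arm:
  steps:
    - {"dx": 0.07,"dy": -0.08,"dz": 0,"spin": 0}
    - {"dx": 0,"dy": 0,"dz": 0,"spin": 0}
    - {"dx": 0,"dy": 0,"dz": 1.5,"spin": 0}
    - {"dx": 0,"dy": 0,"dz": 1.5,"spin": 0}
    - {"dx": 0,"dy": 0,"dz": 1.5,"spin": 0}
    - {"dx": 0,"dy": 0,"dz": 1.5,"spin": 0}
    - {"dx": 0,"dy": 0,"dz": 0.9,"spin": 0}
    - {"dx": 0,"dy": 0,"dz": 0,"spin": 0}

```text
time: 22.65
ee_pos: [0.5251, -0.0698, 0.3723]
eef_rot: [0.87, 0.493, -0.001, -0.0]
ft_force: [0.5, 0.7, 0.6]
width: 0.0498
grip_force: 0.0
```

Emit:
move_arm:
  steps:
    - {"dx": 0,"dy": 0,"dz": 0,"spin": 0}
    - {"dx": 0,"dy": 0,"dz": 0,"spin": 0}
    - {"dx": 0,"dy": 0,"dz": 0,"spin": 0}
    - {"dx": 0,"dy": 0,"dz": 0,"spin": 0}
    - {"dx": 0,"dy": 0,"dz": 0,"spin": 0}
    - {"dx": 0,"dy": 0,"dz": 0,"spin": 0}
  claw: 1
  squeeze: 10

```text
time: 23.25
ee_pos: [0.5254, -0.07, 0.3734]
eef_rot: [0.87, 0.493, 0.0, 0.0]
ft_force: [0.2, 0.6, 1.7]
width: 0.0156
grip_force: 10.0
```

Emit:
move_arm:
  steps:
    - {"dx": 0.03,"dy": -1,"dz": 0,"spin": 0.1}
    - {"dx": 0.03,"dy": -1,"dz": 0,"spin": 0.1}
    - {"dx": 0.03,"dy": -1,"dz": 0,"spin": 0.1}
    - {"dx": 0.03,"dy": -1,"dz": 0,"spin": 0.1}
    - {"dx": 0.03,"dy": -1,"dz": 0,"spin": 0.1}
    - {"dx": 0.03,"dy": -1,"dz": 0,"spin": 0.1}
    - {"dx": 0.03,"dy": -1,"dz": 0,"spin": 0.1}
    - {"dx": 0.03,"dy": -1,"dz": 0,"spin": 0.1}
    - {"dx": 0.03,"dy": -1,"dz": 0,"spin": 0.1}
    - {"dx": 0,"dy": 0,"dz": 0,"spin": 0}

```text
time: 24.25
ee_pos: [0.4753, 0.0027, 0.3732]
eef_rot: [0.998, 0.065, -0.001, -0.0]
ft_force: [-7.3, 0.5, 6.1]
width: 0.0157
grip_force: 10.0
```

```bash
python3 -c "
from h import *
goto(.4749,.0308,.373); s=telemetry.read_state(); R=Rotation.from_quat(s['eef_rot']).as_matrix();print(R.T@s['ft_force'])"
```

```text
tcp [0.4753 0.0027 0.3732] yaw_y -1.4414 tilt [-0.0027 -0.0009] need dx dy dz cm [ 0.33 -2.79  0.03]
[-7.15265463 -1.39210917 -6.04684422]
```

Emit:
move_arm:
  steps:
    - {"dx": 0.02,"dy": -0.94,"dz": 0,"spin": 0.1}
    - {"dx": 0.02,"dy": -0.94,"dz": 0,"spin": 0.1}
    - {"dx": 0.02,"dy": -0.94,"dz": 0,"spin": 0.1}
    - {"dx": 0,"dy": 0,"dz": 0,"spin": 0}
    - {"dx": 0,"dy": 0,"dz": 0,"spin": 0}

```text
time: 24.75
ee_pos: [0.475, 0.0306, 0.3732]
eef_rot: [0.996, -0.084, -0.002, -0.0]
ft_force: [-8.8, 1.6, 5.9]
width: 0.0157
grip_force: 10.0
```

```bash
python3 -c "
from h import *
goto(.4749,.0308,.373); s=telemetry.read_state(); R=Rotation.from_quat(s['eef_rot']).as_matrix();print(R.T@s['ft_force'])"
```

```text
tcp [0.475  0.0306 0.3732] yaw_y -1.7383 tilt [-0.0031 -0.0004] need dx dy dz cm [-0.02 -0.02  0.02]
[-9.01881453 -0.15100178 -5.88768336]
```

Emit:
move_arm:
  steps:
    - {"dx": 0,"dy": 0,"dz": 0,"spin": 0}
    - {"dx": 0,"dy": 0,"dz": 0,"spin": 0}
    - {"dx": 0,"dy": 0,"dz": 0,"spin": 0}
    - {"dx": 0,"dy": 0,"dz": 0,"spin": 0}
    - {"dx": 0,"dy": 0,"dz": -0.5,"spin": 0}
    - {"dx": 0,"dy": 0,"dz": -2,"spin": 0}
    - {"dx": 0,"dy": 0,"dz": -2,"spin": 0}
    - {"dx": 0,"dy": 0,"dz": -2.4,"spin": 0}
    - {"dx": 0,"dy": 0,"dz": 0,"spin": 0}
    - {"dx": 0,"dy": 0,"dz": 0,"spin": 0}
  claw: 5

```text
time: 25.75
ee_pos: [0.4758, 0.0299, 0.4426]
eef_rot: [0.996, -0.084, 0.0, -0.0]
ft_force: [0.3, 0.7, 0.8]
width: 0.05
grip_force: 0.0
```

```bash
python3 red.py w9.png; python3 - <<'E'
from h import *
a=imaging.camera("scene");b=imaging.camera("side")
w=cv2.imread("pics/w9.png")[...,::-1]
w0=cv2.imread("pics/w5.png")[...,::-1]
f=lambda i,x0,x1,y0,y1,k:cv2.resize(i[y0:y1,x0:x1],None,fx=k,fy=k,interpolation=cv2.INTER_CUBIC)
A=np.clip(f(a["img"],240,420,110,260,2.2)*1.8,0,255).astype(np.uint8);B=f(b["img"],210,390,140,290,2.2)
W=np.hstack([w0[0:260,120:516],w[0:260,120:516]])
cv2.imwrite("pics/p10.png",np.vstack([np.hstack([A,B]),W])[...,::-1])
E
```

```text
blue [304 201  27  40 814] [316.9 221.3] [0.475  0.0299 0.21  ]
tcp [0.4757 0.0299 0.4419] yaw_y -1.739 tilt [-0.0003 -0.    ] need dx dy dz cm [ 2.91 -0.13 -0.  ]
```

View pics/p10.png

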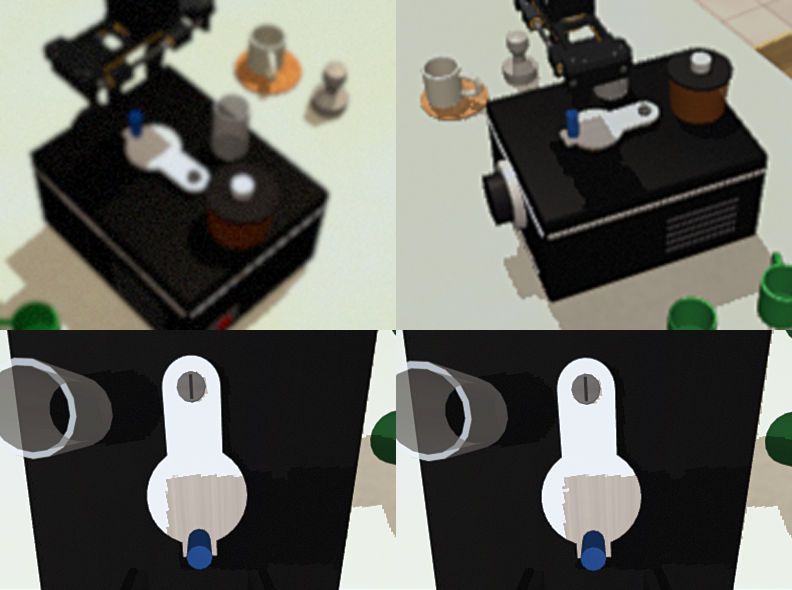

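The cover is back within 0.4 mm of where it started, and the cup, tube and tamper are fine. But in the wrist view the cover looks slightly off the deck's midline: knob at column 319 against a midline of about 311, and the port was measured at y 0.031 against the disc at 0.026. It may have started slightly ajar, so I measure its angle properly.

```bash
python3 - <<'E'
from h import *
c=imaging.camera("wrist"); img=c["img"]; g=img.max(2)
# deck side edges at z=.17
L=[];Rr=[]
for v in range(100,240,4):
    dark=g[v]<70
    u=130
    row=np.where(g[v,100:260]<60)[0]+100; 
    ul=row[0]; row=np.where(g[v,380:520]<60)[0]+380; ur=row[-1]
    L.append(onz(c,ul-.5,v,.17)[:2]); Rr.append(onz(c,ur+.5,v,.17)[:2])
def fit(P):
    P=np.array(P); vx,vy,x,y=cv2.fitLine(P.astype(np.float32),cv2.DIST_HUBER,0,1e-4,1e-4).ravel()
    if vx<0: vx,vy=-vx,-vy
    return np.array([x,y]),np.array([vx,vy]),np.std(np.cross(P-[x,y],[vx,vy]))
l,rr=fit(L),fit(Rr)
for e in(l,rr): print("edge yaw",np.arctan2(e[1][1],e[1][0]),"std",e[2])
d=(l[1]+rr[1])/2; d/=np.linalg.norm(d); n=np.array([-d[1],d[0]])
mid=((l[0]@n)+(rr[0]@n))/2; print("yaw",np.arctan2(d[1],d[0]),"width",(l[0]-rr[0])@n)
# cover plate: low-saturation bright inside deck
h=cv2.cvtColor(img,cv2.COLOR_RGB2HSV); m=cv2.inRange(h,(0,0,120),(179,60,255)); m[:, :235]=0; m[:,400:]=0; m[240:]=0
k,lab,st,ce=cv2.connectedComponentsWithStats(m); i=1+np.argmax(st[1:,4]); print(st[i])
# disc edge: extreme columns on rows ; arm centreline
for v0,v1,nm in((80,112,"arm"),(135,200,"disc")):
    C=[]
    for v in range(v0,v1,3):
        u=np.where(lab[v]==i)[0]; p=(onz(c,u[0]-.5,v,.185)[:2]+onz(c,u[-1]+.5,v,.185)[:2])/2; w=np.linalg.norm(onz(c,u[0]-.5,v,.185)-onz(c,u[-1]+.5,v,.185)); C.append((p@d,p@n-mid,w))
    C=np.array(C); print(nm,"x",C[:,0].mean(),"lateral mm",(C[:,1]*1e3).round(1),"w",(C[:,2]*1e3).round(0))
for nm,u,v,z in(("screw",311,56,.19),("knobtop",317,227,.22)):
    p=onz(c,u,v,z)[:2]; print(nm,p@d,"lat mm",(p@n-mid)*1e3)
for nm,z in(("port",.173),):
    for f in("w6.png","w8.png"): pass
print("red lat",(np.array([.505,.0307])@n-mid)*1e3)
E
```

```text
edge yaw -0.18000653 std 0.016206241395037516
edge yaw -0.1860414 std 0.010916679075947358
yaw -0.18302397 width 0.2339671
[  265    26   100   202 11870]
arm x 0.5380250510615295 lateral mm [-0.8 -0.8 -0.8 -1.2 -1.5 -1.5 -1.5 -1.5 -1.9 -1.9 -1.9] w [36. 36. 36. 36. 36. 36. 37. 37. 36. 36. 36.]
disc x 0.49115246274443697 lateral mm [-4.1 -3.8 -3.8 -4.1 -3.8 -3.9 -3.9 -4.2 -3.9 -4.  -4.3 -4.3 -4.  -4.4
 -4.1 -4.5 -4.5 -4.2 -4.5 -4.6 -4.6 -4.3] w [52. 55. 58. 60. 62. 64. 65. 66. 67. 67. 68. 68. 68. 67. 67. 66. 65. 63.
 61. 58. 56. 52.]
screw 0.5609674575612202 lat mm -1.3744943142200565
knobtop 0.4614943889611901 lat mm -6.497640304244948
red lat 0.08639633655549428<stdin>:14: DeprecationWarning: Arrays of 2-dimensional vectors are deprecated. Use arrays of 3-dimensional vectors instead. (deprecated in NumPy 2.0)
```

Several independent cues (arm slope, disc, knob, and port against disc) agree that the cover sits about +0.05 rad off square, as it did at the start. I grip again and turn it the remaining 5 mm at the knob.

Emit:
move_arm:
  steps:
    - {"dx": -0.08,"dy": 0,"dz": 1.5,"spin": 0}
    - {"dx": 0,"dy": 0,"dz": 1.5,"spin": 0}
    - {"dx": 0,"dy": 0,"dz": 1.5,"spin": 0}
    - {"dx": 0,"dy": 0,"dz": 1.5,"spin": 0}
    - {"dx": 0,"dy": 0,"dz": 0.9,"spin": 0}
    - {"dx": 0,"dy": 0,"dz": 0,"spin": 0}

```text
time: 26.55
ee_pos: [0.4746, 0.0301, 0.372]
eef_rot: [0.996, -0.084, -0.001, 0.001]
ft_force: [0.1, 0.3, 0.6]
width: 0.05
grip_force: 0.0
```

Emit:
move_arm:
  steps:
    - {"dx": 0,"dy": 0,"dz": 0,"spin": 0}
    - {"dx": 0,"dy": 0,"dz": 0,"spin": 0}
    - {"dx": 0,"dy": 0,"dz": 0,"spin": 0}
    - {"dx": 0,"dy": 0,"dz": 0,"spin": 0}
    - {"dx": 0,"dy": 0,"dz": 0,"spin": 0}
    - {"dx": 0.02,"dy": -0.25,"dz": 0,"spin": 0.025}
    - {"dx": 0.03,"dy": -0.25,"dz": 0,"spin": 0.025}
    - {"dx": 0,"dy": 0,"dz": 0,"spin": 0}
    - {"dx": 0,"dy": 0,"dz": 0,"spin": 0}
  claw: 1
  squeeze: 8

```text
time: 27.45
ee_pos: [0.4762, 0.0355, 0.3733]
eef_rot: [0.994, -0.109, -0.001, -0.0]
ft_force: [-4.4, 1.7, 5.2]
width: 0.016
grip_force: 8.0
```

Emit:
move_arm:
  steps:
    - {"dx": 0,"dy": 0,"dz": 0,"spin": 0}
    - {"dx": 0,"dy": 0,"dz": 0,"spin": 0}
    - {"dx": 0,"dy": 0,"dz": 0,"spin": 0}
    - {"dx": 0,"dy": 0,"dz": 0,"spin": 0}
    - {"dx": 0,"dy": 0,"dz": -0.5,"spin": 0}
    - {"dx": 0,"dy": 0,"dz": -2,"spin": 0}
    - {"dx": 0,"dy": 0,"dz": -2,"spin": 0}
    - {"dx": 0,"dy": 0,"dz": -2.4,"spin": 0}
    - {"dx": 0,"dy": 0,"dz": 0,"spin": 0}
    - {"dx": 0,"dy": 0,"dz": 0,"spin": 0}
  claw: 5

```text
time: 28.45
ee_pos: [0.4764, 0.0348, 0.4426]
eef_rot: [0.994, -0.109, 0.0, -0.0]
ft_force: [0.4, -0.6, 0.2]
width: 0.0498
grip_force: 0.0
```

```bash
python3 - <<'E'
from h import *
c=imaging.camera("wrist"); img=c["img"]; g=img.max(2); save(c,"w11.png")
L=[];Q=[]
for v in range(100,240,4):
    a=np.where(g[v,100:260]<60)[0][0]+100; b=np.where(g[v,380:520]<60)[0][-1]+380
    L.append(onz(c,a-.5,v,.17)[:2]); Q.append(onz(c,b+.5,v,.17)[:2])
Y=[]
for P in(L,Q):
    vx,vy,x,y=cv2.fitLine(np.array(P,np.float32),cv2.DIST_HUBER,0,1e-4,1e-4).ravel(); Y.append(np.arctan(vy/vx))
h=cv2.cvtColor(img,cv2.COLOR_RGB2HSV); m=cv2.inRange(h,(0,0,120),(179,60,255)); m[:,:235]=0; m[:,400:]=0; m[240:]=0
k,lab,st,ce=cv2.connectedComponentsWithStats(m); i=1+np.argmax(st[1:,4])
C=[]
for v in list(range(80,112,3))+list(range(135,200,3)):
    u=np.where(lab[v]==i)[0]; C.append((onz(c,u[0]-.5,v,.185)[:2]+onz(c,u[-1]+.5,v,.185)[:2])/2)
C=np.array(C,np.float32); vx,vy,x,y=cv2.fitLine(C,cv2.DIST_L2,0,1e-4,1e-4).ravel()
print("edges",Y,"cover axis",np.arctan(vy/vx),"disc y",C[-14:].mean(0))
hh=cv2.inRange(h,(105,120,40),(125,255,255)); print(cv2.connectedComponentsWithStats(hh)[2][1:])
print("yellow px",(cv2.inRange(h,(20,110,80),(35,255,255))[:240]>0).sum())
goto(.475,.0305)
E
```

```text
edges [np.float32(-0.45675793), np.float32(-0.18546261)] cover axis -0.18263032 disc y [0.49715132 0.03165574]
[[304 201  27  40 821]]
yellow px 33
tcp [0.4763 0.0349 0.4419] yaw_y -1.7891 tilt [-0.0002 -0.0001] need dx dy dz cm [-0.03  0.45 -0.  ]
```

The cover axis is now -0.183 against deck edges at -0.183, so it is square. I rise clear, check where the few yellow pixels are, and hand in.

Emit:
move_arm:
  steps:
    - {"dx": 0,"dy": 0,"dz": -2,"spin": 0}
    - {"dx": 0,"dy": 0,"dz": -2,"spin": 0}
    - {"dx": 0,"dy": 0,"dz": -2,"spin": 0}
    - {"dx": 0,"dy": 0,"dz": 0,"spin": 0}
    - {"dx": 0,"dy": 0,"dz": 0,"spin": 0}
    - {"dx": 0,"dy": 0,"dz": 0,"spin": 0}

```text
time: 29.1
ee_pos: [0.4762, 0.035, 0.501]
eef_rot: [0.994, -0.109, -0.001, 0.0]
ft_force: [0.4, 0.4, -0.9]
width: 0.0499
grip_force: 0.0
```

```bash
python3 - <<'E'
from h import *
i=cv2.imread("pics/w11.png"); m=cv2.inRange(cv2.cvtColor(i,cv2.COLOR_BGR2HSV),(20,110,80),(35,255,255)); v,u=np.nonzero(m[:240]); 
print(u.min(),u.max(),v.min(),v.max())
if ((u>250)&(u<385)&(v>90)).sum()==0: print(job.close_job())
E
```

```text
12 89 198 228
the job is handed in; nothing more can be done
None
```

The job is handed in at about 29 s of the 72 s allowed: the cup stands upright on the coaster, the reset button was pressed to its stop and released, and the cover sits squarely over the port; the tube and tamper look unmoved, but I did not re-check the pitcher (never approached).

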